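# Load the film reel on its axle stand

### The arm

A 6-joint arm with a two-finger parallel gripper is mounted at the origin on the work surface. World frame = base frame: x ahead of the robot, y to its left, z up, the work surface at z = 0. Lengths are in mm, angles in rad, forces in N, time in s.
With the tool pointing down it reaches from about 325 to 875 mm from the base axis. Payload 4.4 kg.
Tool frame: the origin (TCP) lies on the centre line of the jaws, within the pads' length; the fingertips stand ahead of it and the grasp point (between the pads) lies 6 mm ahead of it (ctrl.tcp_to_tips is the z of the fingertips in the tool frame, in mm); z points along the fingers, y is the line along which they close (so a half turn about z gives the same grasp; the last joint's range is limited). The gripper opens to 85 mm and grips with 20 to 120 N. Pads are 22 mm wide; open, the fingers measure 114 mm over their backs; the gripper's body (76 mm by 85 mm) begins 54 mm behind the grasp point. The pads swing forward as they close: fully open they stand 13 mm farther back than shut.
Start: joints at [-1.327, 0.207, 1.542, -0, 1.393, -0.15], TCP at [220.616, -530.995, 256.282] pointing down, gripper open.
Joint ranges: [-2.73, 2.73], [-0.86, 2.22], [0.23, 2.46], [-1.11, 4.25], [0.08, 2.63], [-2.82, 2.82]. Speed limits (rad/s): [2.79, 2.79, 3.14, 3.14, 3.14, 3.14].

### API

Orientations are given as a 3x3 rotation matrix whose columns are the frame's x, y, z axes.
In Python, from plant import ctrl, sensors, optics gives the robot as it stands. Calls block until the motion is done:
- ctrl.move_ptp(position, orientation): joint-space move of the TCP to a pose.
- ctrl.move_l(position, rot=None, vel=150, threshold=None): straight line of the TCP; rot=None keeps the orientation; vel is the mean speed in mm/s. With threshold (N) it stops when the force on the tool has changed by that much, and returns True; else False.
- ctrl.set_joints(angles): joint-space move.
- ctrl.gripper_to(opening, force=None): finger opening in mm; force is the grip in N (None keeps the last); returns when the fingers have stopped.
- ctrl.hold(seconds).
- ctrl.solve_ik(position, orientation): joint angles nearest the present ones, or None.
- sensors.read_state(): the state.
- optics.grab_frame(name): name is "scene" or "top" or "wrist"; returns (picture, depth): 400x640x3 uint8, red, green, blue; 400x640 float32, mm along the optical axis (not along the pixel's ray), 0 where there is no reading.
- optics.camera_params(name): a dict with "mtx" (3x3 intrinsics, pixels), "R" (3x3) and "t" (3): a world point X has camera coordinates R X + t; the wrist camera has in their place "T_tool_cam" (4x4, takes a point from camera to tool coordinates, whose origin is the TCP and whose axes are the flange's). Camera axes: x right, y down, z forward; pixel columns grow to the right and rows downward; lengths in mm; the calibration is good to about 2 mm. A picture is of the moment at which its call begins: read the wrist's pose just before it. camera_params takes no time and is no camera call.
A pose or a line that the arm cannot do raises ctrl.MotionError and nothing moves.
- ctrl.finish_job(): hands the job in; it is judged then, once.
The state is a dict: "t": time; "q": joint angles; "qvel": joint speeds; "tau": joint torques, N m; "eef_pos": TCP position; "eef_rot": TCP orientation; "force": force on the tool from outside, world axes, zero at the start; "wrist_torque": the same for the moment, N m; "grip_width": finger opening in mm; "grasp_force": force on a finger pad.
Only numpy, scipy, OpenCV 4.12 (cv2) and the standard library are available. Lean on these libraries where they do the work, as an engineer would, in place of code of your own. Each camera call takes 0.05 s, during which the arm holds its last target. There are 200 camera calls.

### The job

Take the axle from its low rack by its black grip, thread it through the bush of the square-flanged film reel in the tray until the axle's collar meets the reel, and lift the reel out on it. Lay the axle with the reel into the slots of the tall two-plate stand, the reel between the two plates, let go and draw clear. The bush sits off-centre at an unknown angle, so feel for its hole; push gently throughout, never touch the reel with the gripper or the arm, and leave the other things where they are.

Things in the scene. Friction and masses are not known exactly. Their poses are not given: they have to be found in the camera images.
- axle: Loose steel axle, 85 g, at first level in the low rack's slots. Origin on its centre line at the front end of the grip; +x runs along the rod from grip to tip. Grip: black bar 16 x 16 mm square, x = -50 to 0. Rod 8 mm thick, x = 0 to 100, tip edge rounded 1 mm. Collar 18 mm across, x = 20 to 26. The slots of rack and stand take the bare rod at about x = 10 (between grip and collar) and x = 85 mm.
- axle_tip (a point): The centre of the axle's tip, 100 mm along +x from the axle's origin.
- axle_mid (a point): Point on the axle's centre line 47.5 mm along +x from its origin, midway between the two lengths that lie in the slots.
- reel: Loose white film reel, 100 to 200 g, lying in the tray, bore level. Two square flanges 66 x 66 x 4 mm, 44 mm over both, amber film between. Origin at its middle, 37 mm above the table at first; +x is the threading direction (the axle enters at the open -x side), z up at first. Gently means under 25 N between axle and reel.
- bush_face (a point): Middle of the entry face of the reel's round grey bush (x = -23 mm of the reel; bush 33 mm across, 46 mm long). Its straight, sharp-edged hole, 12 mm wide, runs right through along x, 5 mm off this point in an unmeasured direction of the reel's y-z plane, anywhere round the circle, new each time; clamped, it does not turn. A rod that misses meets the flat face. Collar home: tip 74 mm past this face.
- tray: Fixed grey tray under the reel; origin on the table at its middle, axes as the reel's. Floor 4 mm thick, x = -36 to 32 mm; side rails 16 mm tall, 3 mm play to each side; -x side open. At +x a rigid back stop 50 mm tall, 8 mm thick, 1.5 mm behind the reel's flange, with a slot 36 mm wide from 12 mm above the table up to its open top, for the axle's tip to pass and lift out.
- rack: Fixed low rack holding the axle at first: two upright plates 8 mm thick, 36 mm wide, 60 mm tall, their middles 75 mm apart along its x, with slots open at the top. Origin on the table at its middle. The axle's centre line lies 45 mm above the table, its grip overhanging at the -x side.
- stand: Fixed tall stand, the goal: two upright plates 8 mm thick, 60 mm wide, 90 mm tall, middles at x = -37.5 and +37.5 mm; base 83 x 76 x 6 mm. Origin on the table at its middle, z up. Slots at y = 0, open at the top: 11 mm wide from the floor at 70 mm height up to 78, then flared to 30 mm at the top. Same both ways round: the grip may overhang at either end, the plate next to it between grip and collar.
- stand_seat (a point): Where the middle of the seated axle's centre line belongs: on the stand, 74 mm above the table, midway between the plates.
- bottle: amber bottle, 56 mm across, 130 mm tall, standing; origin under its middle. Bystander, loose.
- jar: clear jar with a white cap, 60 mm across, 60 mm tall; origin under its middle. Bystander, loose.
- spool: plain white round ring lying flat, 64 mm across, 22 mm tall, hole 24 mm; origin under its middle. Bystander, loose; not the reel meant.
- driver: screwdriver lying on the table. Bystander, loose.
- maskcase: flat black case 150 x 150 x 18 mm. Bystander, loose.
- dish: shallow glass dish 90 mm across, 16 mm tall. Bystander, loose.
- tweezers: steel tweezers 120 mm long, lying flat. Bystander, loose.
There are look-alikes about, which are no part of the job. What is shaped like the tray but red or yellow is not meant.

How it is judged:
By the outcome, as a careful person would: the job done as asked, in the order asked, and still so for the second after the job is handed in, with the robot touching nothing.
It also fails if it takes over 72 s, if anything falls off the work surface, if the arm or the gripper's body presses on something with over 40 N, if the wrist force passes 120 N, or if a joint passes its speed limit or range.

## Working session

There is one attempt and no reset: what is moved stays moved. The work goes in short steps, each a Python script; the robot and the scene stay as the last script left them, time stands still between calls to the robot, and variables do not carry over. Pictures are saved under pics/ and viewed, at most 10 in all, crops included, and the job is handed in when it is done.

```bash
ls; mkdir -p pics
python3 - <<'E'
from plant import ctrl,sensors,optics
import cv2,numpy as np
for n in ("scene","top"):
    p,d=optics.grab_frame(n); cv2.imwrite(f"pics/{n}0.png",p[:,:,::-1]); np.savez(f"{n}0.npz",p=p,d=d)
    c=optics.camera_params(n); print(n,c['mtx'].tolist(),c['R'].round(3).tolist(),c['t'].round(1).tolist())
print(optics.camera_params("wrist"),ctrl.tcp_to_tips, sensors.read_state())
E
```

```text
pics
scene [[408.90999904647833, 0.0, 317.89702905492345], [0.0, 408.90999904647833, 196.76634428163175], [0.0, 0.0, 1.0]] [[-0.482, 0.876, -0.004], [0.654, 0.357, -0.667], [-0.582, -0.324, -0.745]] [288.9, -314.7, 1395.6]
top [[432.7139448770321, 0.0, 317.2948098162202], [0.0, 432.7139448770321, 200.84896610255674], [0.0, 0.0, 1.0]] [[0.026, -1.0, 0.009], [-0.99, -0.027, -0.14], [0.14, -0.006, -0.99]] [-24.4, 590.9, 1155.8]
{'mtx': array([[323.80519179,   0.        , 318.43111602],
       [  0.        , 323.80519179, 198.59525355],
       [  0.        ,   0.        ,   1.        ]]), 'T_tool_cam': array([[-3.10776627e-04, -9.65926125e-01, -2.58817745e-01,
         6.58033022e+01],
       [ 9.99998772e-01, -6.97735944e-04,  1.40324664e-03,
        -2.97243359e-02],
       [-1.53601903e-03, -2.58816991e-01,  9.65925155e-01,
        -1.17105335e+02],
       [ 0.00000000e+00,  0.00000000e+00,  0.00000000e+00,
         1.00000000e+00]])} 25.0 {'t': 0.1, 'q': array([-1.32750622e+00,  2.07378364e-01,  1.54282302e+00, -1.33116840e-05,
        1.39349988e+00, -1.50513402e-01]), 'qvel': array([ 0.00048795, -0.00148401, -0.00435399, -0.00104261,  0.00018828,
        0.0004329 ]), 'tau': array([-7.78118483e-04, -3.84096766e+01, -2.92549181e+01, -2.54840361e-04,
        4.90020378e-03,  5.39678254e-06]), 'eef_pos': array([ 220.4532574 , -530.37104332,  255.21141813]), 'eef_rot': array([[ 9.23455497e-01,  3.83705191e-01, -5.20675514e-04],
       [ 3.83705424e-01, -9.23453286e-01,  2.04335741e-03],
       [ 3.03227329e-04, -2.08673565e-03, -9.99997777e-01]]), 'force': array([ 0.0882344 , -0.3099223 , -0.01113826]), 'wrist_torque': array([-0.01324938, -0.02286818,  0.00371815]), 'grasp_force': 0.0, 'grip_width': 85.33366117265999}
```

View pics/top0.png

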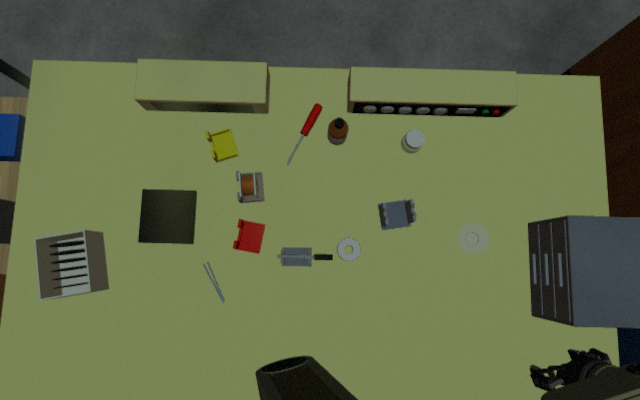

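View pics/scene0.png

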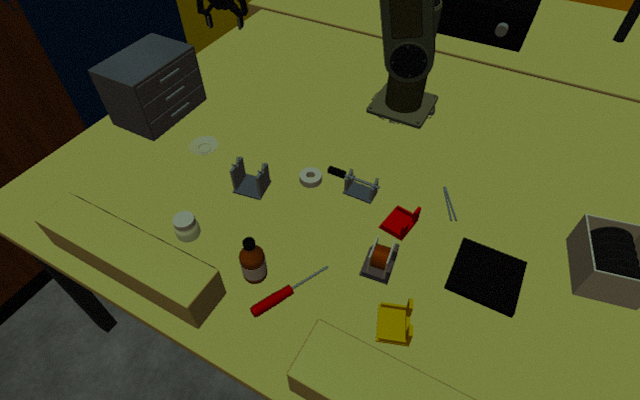

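Top view: the grey rack with the axle is at (297,257), its black grip at (323,257). The stand's two plates are at (381,214) and (413,211), and the white-and-amber reel in the grey tray is at (250,186). The look-alike trays are red (249,237) and yellow (222,145). The white ring at (348,249) is the spool. The grey tray holding the reel is the one meant, since the others are coloured and empty; I'll confirm it in a crop.

```bash
cat > h.py <<'E'
from plant import ctrl,sensors,optics
import cv2,numpy as np
def px2w(cam,u,v,z):
    c=optics.camera_params(cam); K,R,t=c['mtx'],c['R'],c['t']
    d=R.T@np.linalg.inv(K)@np.array([u,v,1.]); o=-R.T@t
    return o+d*(z-o[2])/d[2]
def wristpose():
    s=sensors.read_state(); T=np.eye(4); T[:3,:3]=s['eef_rot']; T[:3,3]=s['eef_pos']
    return T@optics.camera_params("wrist")['T_tool_cam']
def wpx(T,u,v,z):
    K=optics.camera_params("wrist")['mtx']; d=T[:3,:3]@np.linalg.inv(K)@np.array([u,v,1.]); o=T[:3,3]
    return o+d*(z-o[2])/d[2]
E
python3 - <<'E'
from h import *
f=np.load('top0.npz');p=f['p'];d=f['d']
c=p[120:275,205:430]; c=cv2.resize(np.clip(c.astype(float)*1.5,0,255).astype('uint8'),None,fx=3.5,fy=3.5,interpolation=cv2.INTER_CUBIC)
cv2.imwrite('pics/crop1.png',c[:,:,::-1])
for n,u,v,z in [('rack',297,257,45),('gripend',332,257,45),('reel',250,186,60),('plateL',381,214,90),('plateR',413,211,90),('spool',348,249,20),('jar',414,140,60),('dish',474,238,10),('bottle',338,130,120)]: print(n,px2w('top',u,v,z).round())
E
```

```text
rack [436.  42.  45.]
gripend [438. -53.  45.]
reel [625. 176.  60.]
plateL [ 554. -178.   90.]
plateR [ 564. -263.   90.]
spool [462. -98.  20.]
jar [ 767. -274.   60.]
dish [ 502. -453.   10.]
bottle [771. -58. 120.]
```

View pics/crop1.png

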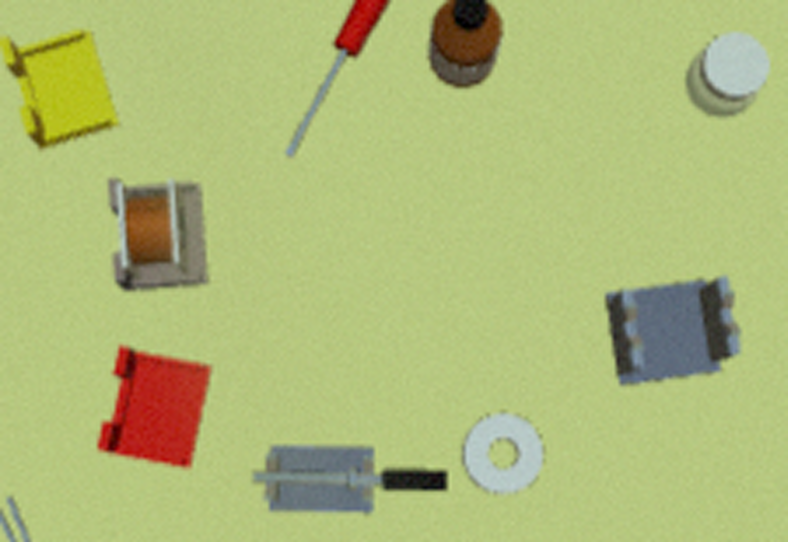

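Crop confirms it: the reel sits in the grey tray, with its back stop on the left (world +y) and its open side facing -y. The axle's tip also points to +y. Next, wrist looks at the stand, the reel's entry face and the axle.

```bash
cat >> h.py <<'E'
def campose(campos,target,up=(0,0,1)):
    z=np.array(target,float)-campos; z/=np.linalg.norm(z)
    y=-np.array(up,float); y-=z*(y@z); y/=np.linalg.norm(y); x=np.cross(y,z)
    C=np.eye(4); C[:3,:3]=np.c_[x,y,z]; C[:3,3]=campos
    T=C@np.linalg.inv(optics.camera_params("wrist")['T_tool_cam']); U,_,V=np.linalg.svd(T[:3,:3])
    return T[:3,3],U@V
def shot(name):
    T=wristpose(); p,d=optics.grab_frame("wrist"); np.savez(name+'.npz',p=p,d=d,T=T)
    cv2.imwrite(f'pics/{name}.png',p[:,:,::-1]); return T,p,d
E
python3 - <<'E'
from h import *
P,R=campose([559,-300,330],[559,-220,60],up=(0,1,0)); ctrl.move_ptp(P,R); shot('w_stand')
ok=False
for el in (30,40,50):
  for dist in (240,280):
    e=np.radians(el); c=np.array([625-10,153-dist*np.cos(e),37+dist*np.sin(e)])
    P,R=campose(c,[625,153,37])
    if P[2]-40>45 and ctrl.solve_ik(P,R) is not None:
      try: ctrl.move_ptp(P,R); ok=True; print(el,dist,P); break
      except ctrl.MotionError as x: print(x)
  if ok: break
shot('w_reel')
P,R=campose([437,-30,300],[437,25,45],up=(0,1,0)); ctrl.move_ptp(P,R); shot('w_axle')
print(sensors.read_state()['t'])
im=[np.load(n+'.npz')['p'] for n in ('w_stand','w_reel','w_axle')]
m=np.vstack([np.hstack([cv2.resize(i,(400,250)) for i in (im[0],im[2])]),cv2.resize(im[1][0:400],(800,500))[80:430]])
cv2.imwrite('pics/m1.png',np.clip(m[:,:,::-1]*1.4,0,255).astype('uint8'))
E
```

```text
40 280 [618.08894141  17.15078851 108.6075567 ]
3.85
```

View pics/m1.png

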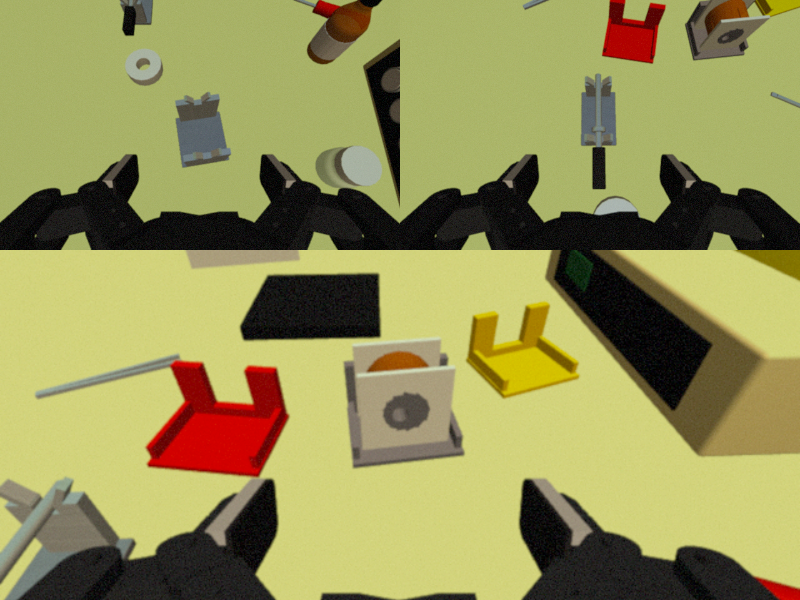

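The montage shows the stand (top left), the axle with its grip towards the camera (top right), and the reel's entry face with the grey bush at montage (406,410). There is a paler spot in the bush at about (397,412). Next I'll extract geometry from depth and enlarge the bush.

```bash
cat >> h.py <<'E'
def cloud(f):
    K=optics.camera_params("wrist")['mtx']; d=f['d'].astype(float); v,u=np.mgrid[:400,:640]
    c=np.stack([(u-K[0,2])/K[0,0]*d,(v-K[1,2])/K[1,1]*d,d],-1); T=f['T']
    return c@T[:3,:3].T+T[:3,3]
def box(X,lo,hi): return np.all((X>lo)&(X<hi),-1)
def rect(P):
    (c,wh,a)=cv2.minAreaRect(P[:,:2].astype(np.float32)); return np.round(c,1),np.round(wh,1),round(a,2)
E
python3 - <<'E'
from h import *
f=np.load('w_stand.npz');X=cloud(f)
m=box(X,[480,-300,84],[640,-140,96])&(f['d']>0);P=X[m]
for s in (P[P[:,1]>-220],P[P[:,1]<-220]): print('plate',len(s),s.mean(0).round(1),rect(s))
print('z tops',np.percentile(P[:,2],[5,50,95]).round(1))
m=box(X,[480,-300,3],[640,-140,10])&(f['d']>0);print('base',rect(X[m]))
f=np.load('w_axle.npz');X=cloud(f);p=f['p'].astype(int);ok=f['d']>0
g=(p.max(-1)<45)&box(X,[400,-80,30],[480,20,65])&ok;G=X[g];print('grip',g.sum(),rect(G),np.percentile(G[:,2],[5,50,95]).round(1))
top=G[G[:,2]>49];print(rect(top))
r=box(X,[415,0,44],[460,120,53])&ok&~g;Q=X[r]
for y in range(0,110,10):
    s=Q[(Q[:,1]>=y)&(Q[:,1]<y+10)]
    if len(s): print(y,len(s),s[:,0].mean().round(1),s[:,0].min().round(1),s[:,0].max().round(1),s[:,2].max().round(1))
f=np.load('w_reel.npz');X=cloud(f);p=f['p'].astype(int);ok=f['d']>0
w=box(X,[570,120,8],[690,165,68])&ok&(p.min(-1)>90);Q=X[w]
for i in range(4):
    c=Q.mean(0);n=np.linalg.svd(Q-c,full_matrices=False)[2][2];n*=np.sign(n[1]);e=(Q-c)@n;Q=Q[abs(e)<2.5]
print('face',len(Q),c.round(1),n.round(4),e.std(),Q.min(0),Q.max(0))
ex=np.array([n[0],n[1],0]);ex/=np.linalg.norm(ex);ey=np.array([-ex[1],ex[0],0])
yy=(Q-c)@ey;print('y range',np.percentile(yy,[.5,99.5]),'z',np.percentile(Q[:,2],[.5,99.5]))
b=f['p'][180:260,270:380];b=cv2.resize(b,None,fx=5,fy=5,interpolation=cv2.INTER_CUBIC)
dist=((X-c)@n)[180:260,270:380];dm=cv2.resize(np.clip((dist+20)*5,0,255).astype('uint8'),None,fx=5,fy=5,interpolation=cv2.INTER_NEAREST)
b=np.clip(b*1.4,0,255).astype('uint8')[:,:,::-1]
o=np.hstack([b,cv2.cvtColor(dm,cv2.COLOR_GRAY2BGR)]);cv2.imwrite('pics/bush.png',cv2.resize(o,(800,291)))
E
```

```text
plate 182 [ 556.5 -193.    87.3] (array([ 556.6, -192.7]), array([34.7,  8.6]), 9.43)
plate 215 [ 568.7 -266.6   87.5] (array([ 568.7, -266.5]), array([34.7,  8.2]), 9.49)
z tops [84.5 87.7 89.8]
base (array([ 562.6, -229.5]), array([76.1, 83.5]), 9.41)
grip 1259 (array([437.7, -29.8]), array([14.7, 47.9]), 0.43) [51.3 52.4 53.5]
(array([437.7, -29.8]), array([14.7, 47.9]), 0.43)
0 275 437.5 419.9 455.2 52.9
10 210 437.6 429.2 447.2 53.0
20 114 437.5 430.0 446.0 52.9
30 118 437.6 433.9 441.3 49.4
40 111 437.3 433.9 441.3 49.5
50 102 437.1 433.9 440.5 49.7
60 107 437.3 433.8 440.5 49.7
70 254 437.0 419.5 454.9 53.0
80 167 437.4 419.6 454.7 52.8
90 47 437.1 433.8 440.6 49.5
face 1066 [631.9 160.5  41.1] [-0.1132  0.9936 -0.0028] 0.5338265126836705 [599.47150406 155.41650165   8.06960689] [664.88354591 164.79147265  67.99385568]
y range [-32.714279    31.91888395] z [ 8.4220959  67.92599595]
```

View pics/bush.png

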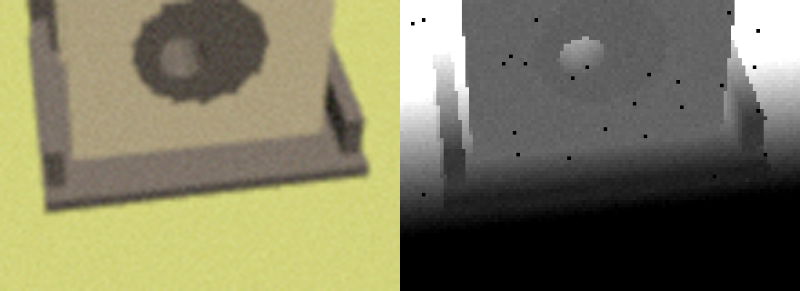

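Run:
```python
from h import *
f=np.load('w_reel.npz');T=f['T'];p=f['p'].astype(float);K=optics.camera_params("wrist")['mtx']
n=np.array([-.1132,.9936,0]);n/=np.linalg.norm(n);c=np.array([631.9,160.5,41.1]);ey=np.array([-n[1],n[0],0])
c0=c-0.4*ey; c0=np.array([*c0[:2],37.]); fc=c0-n*1.0; print('bush_face est',fc)
v,u=np.mgrid[:400,:640]; D=np.stack([(u-K[0,2])/K[0,0],(v-K[1,2])/K[1,1],np.ones_like(u)],-1)@T[:3,:3].T; o=T[:3,3]
W=o+D*(((fc-o)@n)/(D@n))[...,None]; yy=(W-fc)@ey; zz=W[...,2]-37
br=cv2.GaussianBlur(p.mean(-1),(0,0),.7); X=cloud(f); dep=(X-fc)@n
r=np.hypot(yy,zz)
# bush: dark disc
m=((br<np.median(br[r<30])*.85)&(r<24)).astype('uint8'); cnt=max(cv2.findContours(m,0,1)[0],key=cv2.contourArea)
pts=cnt[:,0]; e=np.c_[yy[pts[:,1],pts[:,0]],zz[pts[:,1],pts[:,0]]]; print('bush',cv2.minEnclosingCircle(e.astype(np.float32)),e.mean(0))
ins=r<13; print('bright pct',np.percentile(br[ins],[5,25,50,75,95]))
for t in (0.4,.5,.6):
  lo,hi=np.percentile(br[ins],[20,97]);h=((br>lo+t*(hi-lo))&ins).astype('uint8'); cnt=max(cv2.findContours(h,0,1)[0],key=cv2.contourArea);M=cv2.drawContours(h*0,[cnt],-1,1,-1)>0
  print('hole col',t,yy[M].mean(),zz[M].mean(),np.ptp(yy[M]),np.ptp(zz[M]))
h=(dep>2.5)&(r<13)&(f['d']>0); print('hole dep',h.sum(),yy[h].mean(),np.percentile(yy[h],[2,98]),np.percentile(zz[h],[2,98]))
```

```text
bush_face est [632.41062591 159.55170617  37.        ]
bush ((-0.03406538814306259, -0.3871474862098694), 17.875219345092773) [ 0.3310356  -0.24339257]
bright pct [51.41472548 52.75864813 53.7617212  56.55294559 79.05941709]
hole col 0.4 5.587743847857426 -2.4040490254869025 9.072901443296175 11.978008563634631
hole col 0.5 5.672448216166536 -2.6203920724500147 8.167110898206221 10.845254617914776
hole col 0.6 5.565465771913931 -2.620238716058956 7.258293021703047 10.845254617914776
hole dep 86 4.902653470190868 [-0.12318592  9.76421573] [-5.33975394  3.15240933]
```

```bash
cat >> h.py <<'E'
def Rz(dx,dy):   # tool down, tool x along (dx,dy)
    x=np.array([dx,dy,0.]);x/=np.linalg.norm(x);z=np.array([0,0,-1.]);return np.c_[x,np.cross(z,x),z]
n=np.array([-.1132,.9936,0]);n/=np.linalg.norm(n);ey=np.array([-n[1],n[0],0]);fc=np.array([632.41,159.55,37.])
E
python3 - <<'E'
from h import *
R=Rz(-.006,1); g=np.array([437.65,-29.8,51.])
ctrl.move_ptp(g+[0,0,70],R); ctrl.gripper_to(40); ctrl.move_l(g,R,vel=80)
ctrl.gripper_to(10,force=100); s=sensors.read_state(); print(s['t'],s['grip_width'],s['grasp_force'],s['eef_pos'],s['force'])
print(ctrl.move_l(g+[0,0,20],vel=40)); ctrl.move_l(g+[0,0,100],vel=150)
T,p,d=shot('w_held'); s=sensors.read_state(); print(s['t'],s['grip_width'],s['force'])
f=np.load('w_held.npz'); X=(cloud(f)-s['eef_pos'])@s['eef_rot']; ok=(f['d']>0)&(f['p'].max(-1)>60)
Q=X[ok&box(X,[26,-15,-8],[120,15,12])]
for a in range(25,110,6):
    q=Q[(Q[:,0]>=a)&(Q[:,0]<a+6)]
    if len(q)>5: print(a,len(q),q[:,1].min().round(1),q[:,1].max().round(1),q[:,1].mean().round(2),'top z',np.percentile(q[:,2],3).round(1))
E
```

```text
6.2083 13.97760958395624 97.46973395347595 [438.43231054 -29.92523187  51.66119198] [1.03993152 0.23679577 2.40573227]
False
7.5917 13.980843632307414 [-0.39749701 -0.86211139 -0.68608592]
25 233 -2.8 4.8 0.96 top z 2.3
31 311 -3.2 4.8 0.86 top z 2.3
37 325 -3.1 4.7 0.79 top z 2.3
43 531 -8.1 9.7 0.79 top z -2.5
49 531 -8.0 9.7 0.92 top z -2.3
55 356 -3.4 4.6 0.79 top z 2.2
61 373 -3.3 4.6 0.64 top z 2.4
67 376 -3.3 4.5 0.64 top z 2.2
73 400 -3.2 4.5 0.64 top z 2.2
79 404 -3.1 4.4 0.64 top z 2.2
85 426 -3.4 4.4 0.58 top z 2.3
91 447 -3.4 4.3 0.49 top z 2.2
97 339 -3.3 4.3 0.49 top z 2.0
```

View pics/w_held.png

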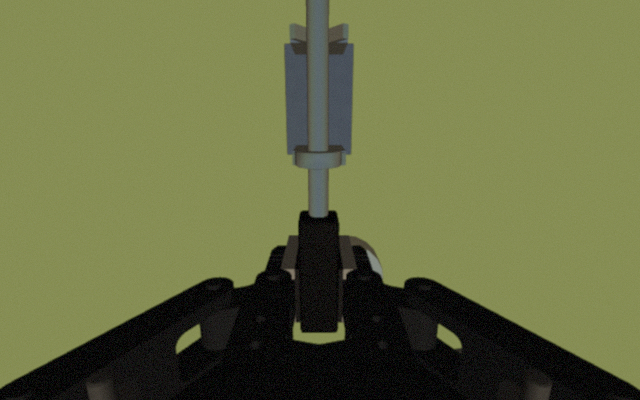

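The axle is held squarely: the rod is straight up the image at column 318, with the collar at row 158. Next I'll pre-align and feel for the hole with a first poke.

```bash
cat >> h.py <<'E'
TIP=np.array([125.5,0.45,6.2])
RA=Rz(*(n+0.005*np.cross([0,0,-1.],n))[:2])
def tcp_for_tip(P): return np.asarray(P,float)-RA@TIP
def tip(): s=sensors.read_state(); return s['eef_pos']+s['eef_rot']@TIP
def rel(P): P=np.asarray(P)-fc; return np.round([P@n,P@ey,P[2]],2)   # along, y, z about bush face
def W(a,y,z): return fc+a*n+y*ey+np.array([0,0,z])
def go(a,y,z,vel=60,fix=1,thr=None,c=[np.zeros(3)]):
    hit=ctrl.move_l(tcp_for_tip(W(a,y,z)),RA,vel=vel,threshold=thr)
    return hit
def st(): s=sensors.read_state(); return s['t'].__round__(2),rel(tip()),'F',np.round([s['force']@n,s['force']@ey,s['force'][2]],1),round(s['grip_width'],2)
E
python3 - <<'E'
from h import *
ctrl.move_ptp(tcp_for_tip(W(-45,4.5,60)),RA); go(-45,4.5,-2.2,vel=80); print(st())
go(-12,4.5,-2.2); ctrl.hold(.3); print(st())
print(go(8,4.5,-2.2,vel=15,thr=4)); print(st()); ctrl.hold(.2); print(st())
E
```

```text
(9.38, array([-45.09,   3.96,  -1.82]), 'F', array([ 0.1, -0.4, -0.3]), 14.32)
(10.38, array([-12.36,   4.42,  -2.23]), 'F', array([ 0.2, -0.1, -0.4]), 13.8)
False
(11.87, array([ 7.9 ,  4.45, -2.19]), 'F', array([-1.4, -0.2, -0.7]), 14.23)
(12.07, array([ 7.91,  4.49, -2.21]), 'F', array([ 0.4, -0.4, -0.5]), 14.34)
```

Run:
```python
from h import *
for a in (25,45,64):
    h=go(a,4.5,-2.2,vel=25,thr=4); print(a,h,st())
    if h: break
else:
    h=go(80,4.5,-2.2,vel=12,thr=4); print('collar',h,st())
    ctrl.hold(.2); print(st())
shot('w_thr'); p,d=optics.grab_frame('scene'); cv2.imwrite('pics/sc.png',cv2.resize(p[190:330,300:460],None,fx=3,fy=3)[:,:,::-1])
a=cv2.resize(np.load('w_thr.npz')['p'],(480,300)); b=cv2.resize(p[200:300,320:420],(300,300)); cv2.imwrite('pics/m2.png',np.clip(np.hstack([a,b])[:,:,::-1]*1.4,0,255).astype('uint8'))
```

```text
25 False (12.9, array([24.97,  4.48, -2.2 ]), 'F', array([ 0. , -0.1, -0.7]), 13.8)
45 False (13.85, array([44.94,  4.51, -2.21]), 'F', array([-0.6, -0.4, -2. ]), 14.29)
64 False (14.76, array([63.95,  4.49, -2.2 ]), 'F', array([-0.1,  0.2, -0.8]), 14.2)
collar True (15.73, array([75.83,  4.92, -3.04]), 'F', array([-0.5, -0.8,  1.2]), 14.25)
(15.93, array([75.82,  4.9 , -3.15]), 'F', array([-1.1, -0.8,  1.4]), 13.93)
```

View pics/m2.png

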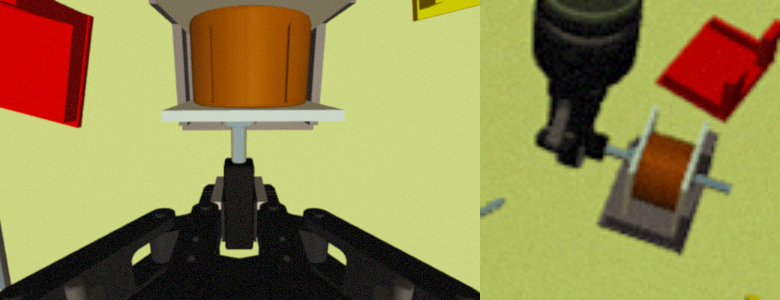

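The wrist view shows the near flange at row 115 with the collar tucked against it. The scene view shows the tip sticking out past the far flange. The axle is threaded and the collar touches, so I'll nudge once more, then lift slowly.

Run:
```python
from h import *
print(go(78,4.7,-2.4,vel=8,thr=5),st())
a,y,z=rel(tip()); a=min(a,76.3)
for dz,v in ((8,20),(25,25),(60,40),(110,70)):
    go(a,y,z+dz,vel=v); print(st())
ctrl.hold(.5); T,p,d=shot('w_lift'); print(st())
f=np.load('w_lift.npz'); s=sensors.read_state(); X=(cloud(f)-s['eef_pos'])@s['eef_rot']; w=(f['d']>0)&(f['p'].min(-1)>100)&box(X,[30,-60,-60],[90,60,60]); print(np.percentile(X[w],[1,50,99],axis=0).round(1))
q,_=optics.grab_frame('scene'); a=cv2.resize(p,(480,300)); b=cv2.resize(q[150:290,300:440],(300,300)); cv2.imwrite('pics/m3.png',np.clip(np.hstack([a,b])[:,:,::-1]*1.4,0,255).astype('uint8'))
```

```text
True (16.32, array([75.86,  4.86, -3.25]), 'F', array([-0.6, -0.6,  2.4]), 14.49)
(16.83, array([75.87,  5.38,  4.34]), 'F', array([-0.7,  0.6, -1.8]), 13.9)
(17.67, array([75.88,  4.83, 21.84]), 'F', array([ 0.3, -0.1, -2.7]), 14.11)
(18.69, array([75.9 ,  5.16, 56.41]), 'F', array([ 0.3, -0.6, -2.3]), 14.13)
(19.56, array([ 75.88,   5.27, 106.36]), 'F', array([ 0.4, -0.1, -2.7]), 14.19)
(20.11, array([ 75.84,   4.89, 106.65]), 'F', array([-0.2, -0.4, -1.5]), 14.18)
[[ 31.2 -30.1 -20.3]
 [ 53.9   0.8 -18.1]
 [ 56.5  34.1   5. ]]
```

View pics/m3.png

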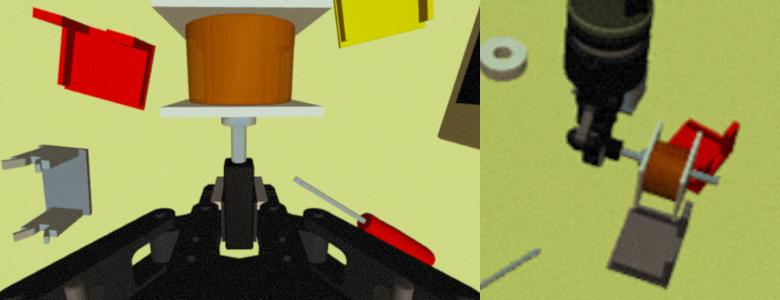

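Wrist view: the reel hangs on the rod with the collar at (238,121) against the flange. The scene view shows the tray empty. On to the stand.

```bash
cat >> h.py <<'E'
us=np.array([-.1632,.9866,0]);us/=np.linalg.norm(us);RS=Rz(*(us+0.005*np.cross([0,0,-1.],us))[:2])
MID=np.array([72.9,0.65,6.2]); SEAT=np.array([562.6,-229.55,74.])
def gos(dz,vel,thr=None,off=0): return ctrl.move_l(SEAT+[off,0,dz]-RS@MID,RS,vel=vel,threshold=thr)
def ms(): s=sensors.read_state(); return round(s['t'],2),(s['eef_pos']+s['eef_rot']@MID-SEAT).round(2),s['force'].round(1)
E
python3 - <<'E'
from h import *
s=sensors.read_state()
gos(80,110); print(ms()); gos(35,60); ctrl.hold(.3); print(ms()); shot('w_pre'); 
f=np.load('w_pre.npz'); s=sensors.read_state(); X=(cloud(f)-s['eef_pos'])@s['eef_rot']; X=X-MID
ok=(f['d']>0)
for lo in (-47,):
    m=ok&box(X,[lo,-35,16],[-30,35,32]); P=X[m]; print(len(P),P.min(0).round(1),P.max(0).round(1)) if len(P) else None
    c=P[P[:,2]<26]; print(rect(c), np.percentile(c[:,1],[1,99]))
q,_=optics.grab_frame('scene'); a=cv2.resize(f['p'],(480,300)); b=cv2.resize(q[120:220,200:300],(300,300)); cv2.imwrite('pics/m4.png',np.clip(np.hstack([a,b])[:,:,::-1]*1.4,0,255).astype('uint8'))
E
```

```text
(24.08, array([2.000e-02, 2.100e-01, 8.001e+01]), array([-0.3, -0.6, -2. ]))
(25.28, array([ 0.21, -0.13, 35.43]), array([-0.3, -0.5, -3.2]))
1496 [-41.3 -29.9  17.5] [-32.8  29.9  32. ]
(array([-37.1,  -0. ]), array([34.7,  8.3]), 89.68) [-17.14225452  17.16045493]
```

View pics/m4.png

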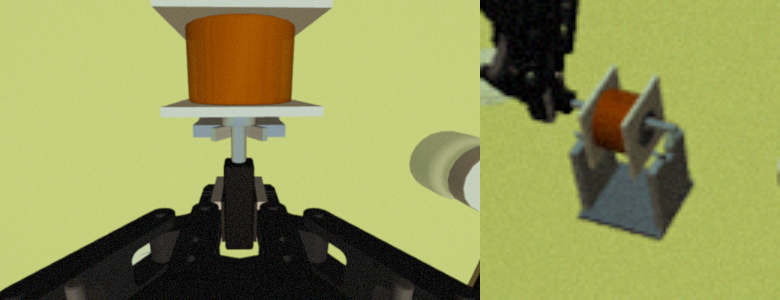

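The near plate, at wrist (238,128), is centred under the rod with 0.0 mm lateral and 0.4 mm axial error. The reel is over the gap between the plates. I'll lower it with a force stop, release and draw clear.

Run:
```python
from h import *
h=gos(8,40,8); print(h,ms())
if not h: h=gos(-3,10,3); print(h,ms())
ctrl.hold(.3); print(ms())
f=sensors.read_state()
if ms()[1][2]<2.5:
    ctrl.gripper_to(22); ctrl.hold(.2); ctrl.gripper_to(40); print(ms())
    s=sensors.read_state(); P=s['eef_pos']
    ctrl.move_l(P+[0,0,40],vel=80); ctrl.move_l(P+[0,0,40]-40*us,vel=120); ctrl.move_l(P+[0,0,120]-60*us,vel=150)
    C,R=campose([585,-420,250],[563,-230,74],up=(0,0,1)); 
    try: ctrl.move_ptp(C,R)
    except ctrl.MotionError as e: print(e)
    ctrl.hold(.3)
T,p,d=shot('w_end'); q,_=optics.grab_frame('scene'); a=cv2.resize(p,(480,300)); b=cv2.resize(q[120:220,200:300],(300,300)); cv2.imwrite('pics/m5.png',np.clip(np.hstack([a,b])[:,:,::-1]*1.4,0,255).astype('uint8')); print(ms())
X=cloud(np.load('w_end.npz'));G=(p.max(-1)<45)&box(X,SEAT-[40,120,20],SEAT+[60,-40,20])&(d>0)
print(G.sum(),np.percentile(X[G],[2,50,98],axis=0).round(1) if G.any() else '')
```

```text
False (26.21, array([ 0.17, -0.12,  8.11]), array([ 0.1, -0. , -2.3]))
True (26.97, array([-0.06,  0.02,  0.41]), array([ 0.8, -0.2,  5.4]))
(27.27, array([-0.04,  0.02,  0.34]), array([ 0.4, -0. ,  4.9]))
(28.03, array([-1.26,  0.81, -1.17]), array([ 0.2,  1.1, -0.2]))
(31.07, array([  9.96, -77.78, 127.11]), array([-0.5, -0.1,  0.4]))
2035 [[ 565.  -326.8   69.4]
 [ 575.4 -308.6   81. ]
 [ 584.8 -279.4   82.6]]
```

View pics/m5.png

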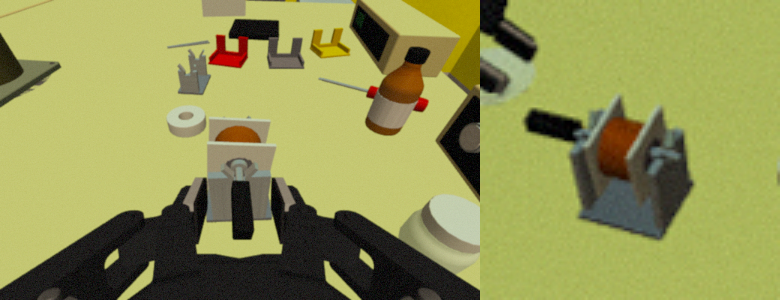

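The axle lies in both slots, with the reel between the plates and the bystanders in place. I'll back off a little more and hand in.

Run:
```python
from h import *
s=sensors.read_state(); print(s['eef_pos'])
ctrl.move_l(s['eef_pos']-60*s['eef_rot'][:,2],vel=100); ctrl.hold(.3); s=sensors.read_state(); print(s['t'],s['eef_pos'],s['force'])
print(ctrl.finish_job())
```

```text
[ 576.58029661 -346.50093189  139.44410242]
32.125 [ 582.7213022  -398.75864543  167.17990667] [-0.27466581  0.29280231  0.04160751]
the job is handed in; nothing more can be done
None
```

The job is done and handed in at 32 s: the axle was threaded through the reel with light contact forces and lies in both slots of the tall stand, the reel between the plates, with the gripper released and clear.

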